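Stir the waxed beads and set the cover ajar

TASK

The freshly waxed beads must not stick to the tub: take the stirrer by its shaft and stir them round and round with its foot until every bead has been carried at least its own width from where it lay, keeping all of them in the tub and not touching them with the gripper. Then stand the stirrer upright again in the middle of its cork pad and, after that, fold the cover down until it stands half open, at 45 degrees to the shut position, so that the wax can air. Leave the mallet, the blue doll lid and the thumb gauge where they are.

Things in the scene. Friction and masses are not known exactly. Their poses are not given: they have to be found in the camera images.
- tub: Fixed round pine tub on a wooden board (190 x 225 mm, 12 mm thick). Origin: tub axis, at bench level (underside of the board); z up. Tub inner radius 80 mm, straight wall, outer radius 86, rim 66 mm and inner floor 18 mm above the bench. Its +y side carries two hinge posts (68 mm high) at x = +-70 mm
- tub_floor (a point): Centre of the tub's inner floor, 18 mm above the bench
- cover (a joint): Angle of the tub's folding cover, rad: 0 = shut flat over the tub, 1.57 = standing upright, larger = leaning away from the tub. Flat wooden board, 180 mm along the hinge, 195 mm from hinge to free edge, 8 mm thick; stiff hinge, stays where it is left, a push of 2 to 4 N near its free edge moves it
- cover_hinge (a point): Middle of the cover's hinge line, 110 mm from the tub axis along the tub's +y and 72 mm above the bench; the hinge line runs along the tub's x. The point's axes turn with the cover: the board stretches from the hinge along the point's -y, its underside lies at z = 0 and its outer face at z = +8 mm
- cover_edge (a point): Middle of the cover's free edge, half way through its thickness
- stirrer: Turned beech stirrer, 130 mm tall, standing upright: a round shaft 18 mm in diameter on a broad disc foot 40 mm in diameter and 14 mm high (a short cone joins them up to 26 mm). Origin: centre of the foot's underside; z along the shaft to its top. It stirs best held upright and 5 to 10 mm clear of the tub's floor
- pad: Fixed round cork pad, 90 mm in diameter, 6 mm high, on which the stirrer stands. Origin: centre of its underside, on the bench
- mallet: Bystander: round mallet lying on the bench, brass-bound head 67 x 100 mm, handle 170 mm pointing to its +x. Origin: under the head's centre
- doll_lid: Bystander: blue-lacquered doll lid, a dome 62 mm across and 55 mm high. Origin: centre of its underside
- gauge: Bystander: beech thumb gauge lying flat, a 150 mm stem along its x with a 50 mm fence. Origin: under the stem's middle
- bead0: One of five equal wooden beads in the tub: drum 30 mm in diameter, 24 mm high, with a narrow bore. Origin: its centre
- bead1: One of five equal wooden beads in the tub: drum 30 mm in diameter, 24 mm high, with a narrow bore. Origin: its centre
- bead2: One of five equal wooden beads in the tub: drum 30 mm in diameter, 24 mm high, with a narrow bore. Origin: its centre
- bead3: One of five equal wooden beads in the tub: drum 30 mm in diameter, 24 mm high, with a narrow bore. Origin: its centre
- bead4: One of five equal wooden beads in the tub: drum 30 mm in diameter, 24 mm high, with a narrow bore. Origin: its centre
Mind the look-alikes: they are no part of the job. Leave any black, green or turquoise look-alike of the stirrer alone.

How it is judged:
By the outcome, as a careful person would: the job done as asked, in the order asked, and still so for the second after the job is handed in, with the robot touching nothing.
It also fails if it takes over 72 s, if anything falls off the work surface, if the arm or the gripper's body presses on something with over 40 N, if the wrist force passes 120 N, or if a joint passes its speed limit or range.

ROBOT

A 7-joint arm with a two-finger parallel gripper is mounted at the origin on the work surface. World frame = base frame: x ahead of the robot, y to its left, z up, the work surface at z = 0. Lengths are in m, angles in rad, forces in N, time in s.
With the tool pointing down it reaches from about 0.425 to 0.95 m from the base axis. Payload 4.7 kg.
Tool frame: the origin (TCP) lies between the finger pads; the fingertips stand 25 mm ahead of it and the grasp point (between the pads) lies 6 mm ahead of it; z points along the fingers, y is the line along which they close (so a half turn about z gives the same grasp; the last joint's range is limited). The gripper opens to 85 mm and grips with 20 to 120 N. Pads are 22 mm wide; open, the fingers measure 114 mm over their backs; the gripper's body (76 mm by 85 mm) begins 54 mm behind the grasp point. The pads swing forward as they close: fully open they stand 13 mm farther back than shut.
Start: joints at [-1.337, 0.469, -0.049, 1.532, 0.024, 1.141, -0.082], TCP at [0.175, 0.652, 0.256] pointing down, gripper open.
Joint ranges: [-2.59, 2.59], [-0.33, 1.99], [-1.39, 1.29], [0.1, 2.45], [-1.04, 4.18], [0.21, 1.99], [-2.66, 2.66]. Speed limits (rad/s): [2.57, 2.57, 3.14, 3.14, 3.14, 3.14, 3.14].

INTERFACE

Orientations are given as a 3x3 rotation matrix whose columns are the frame's x, y, z axes.
In Python, from rig import * gives the robot as it stands. Calls block until the motion is done:
- movep(position, orientation): joint-space move of the TCP to a pose.
- move_l(position, attitude=None, feed=0.15, until_force=None): straight line of the TCP; attitude=None keeps the orientation; feed is the mean speed in m/s. With until_force (N) it stops when the force on the tool has changed by that much, and returns True; else False.
- move_joints(angles): joint-space move.
- command_gripper(opening, newtons=None): finger opening in m; newtons is the grip in N (None keeps the last); returns when the fingers have stopped.
- sleep(seconds).
- inverse_kinematics(position, orientation): joint angles nearest the present ones, or None.
- sense(): the state.
- camera(name): name is "scene" or "top" or "wrist"; returns (picture, depth): 384x512x3 uint8, red, green, blue; 384x512 float32, m along the optical axis (not along the pixel's ray), 0 where there is no reading.
- camera_params(name): a dict with "K" (3x3 intrinsics, pixels), "position" and "rotation" of the camera in the world; the wrist camera has in their place "tool_from_camera" (4x4, takes a point from camera to tool coordinates, whose origin is the TCP and whose axes are the flange's). Camera axes: x right, y down, z forward; pixel columns grow to the right and rows downward; lengths in m; the calibration is good to about 2 mm. A picture is of the moment at which its call begins: read the wrist's pose just before it. camera_params takes no time and is no camera call.
A pose or a line that the arm cannot do raises Unreachable and nothing moves.
- finish_job(): hands the job in; it is judged then, once.
The state is a dict: "time_s": time; "joint_pos": joint angles; "qd": joint speeds; "joint_efforts": joint torques, N m; "position": TCP position; "tcp_rot": TCP orientation; "wrist_force": force on the tool from outside, world axes, zero at the start; "ft_torque": the same for the moment, N m; "finger_gap": finger opening in m; "gripper_force": force on a finger pad.
Only numpy, scipy, OpenCV 4.12 (cv2) and the standard library are available. Lean on these libraries where they do the work, as an engineer would, in place of code of your own. Each camera call takes 0.05 s, during which the arm holds its last target. There are 200 camera calls.

## Working session

There is one attempt and no reset: what is moved stays moved. The work goes in short steps, each a Python script; the robot and the scene stay as the last script left them, time stands still between calls to the robot, and variables do not carry over. Pictures are saved under pics/ and viewed, at most 15 in all, crops included, and the job is handed in when it is done.

```bash
mkdir -p pics; ls; cat > h.py <<'E'
import numpy as np, cv2
from rig import *
def ray(name,uv):
    p=camera_params(name);K=np.array(p["K"]);R=np.array(p["rotation"])
    d=R@np.linalg.inv(K)@np.array([uv[0],uv[1],1.]);return np.array(p["position"]),d
def onplane(name,uv,z):
    o,d=ray(name,uv);return o+d*(z-o[2])/d[2]
def cloud(name,depth):
    p=camera_params(name);K=np.array(p["K"]);R=np.array(p["rotation"])
    v,u=np.mgrid[:depth.shape[0],:depth.shape[1]]
    d=np.stack([(u-K[0,2])/K[0,0],(v-K[1,2])/K[1,1],np.ones_like(u)],-1)*depth[...,None]
    return d@R.T+np.array(p["position"])
E
python3 - <<'E'
from h import *
for n in("scene","top"):
    im,d=camera(n);np.savez(n+"0.npz",im=im,d=d)
    cv2.imwrite(f"pics/{n}0.png",cv2.resize(im[...,::-1],(768,576)))
    p=camera_params(n);print(n,p["position"],np.round(p["rotation"],3).tolist(),p["K"])
print(sense()["time_s"])
E
```

```text
pics
scene [1.19992301 0.36954846 1.08790177] [[-0.583, 0.657, -0.478], [0.813, 0.465, -0.351], [-0.009, -0.593, -0.805]] [[441.08861501   0.         256.81446155]
 [  0.         441.08861501 198.31961532]
 [  0.           0.           1.        ]]
top [ 0.52104967 -0.0454308   1.17919692] [[0.011, -0.998, 0.06], [-1.0, -0.011, 0.012], [-0.011, -0.06, -0.998]] [[463.72077788   0.         259.57877426]
 [  0.         463.72077788 186.65860157]
 [  0.           0.           1.        ]]
0.1
```

View pics/scene0.png

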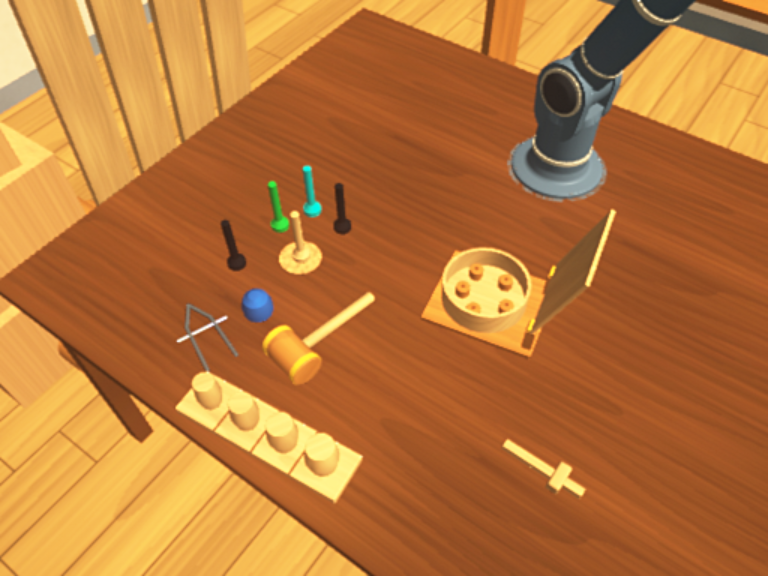

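View pics/top0.png

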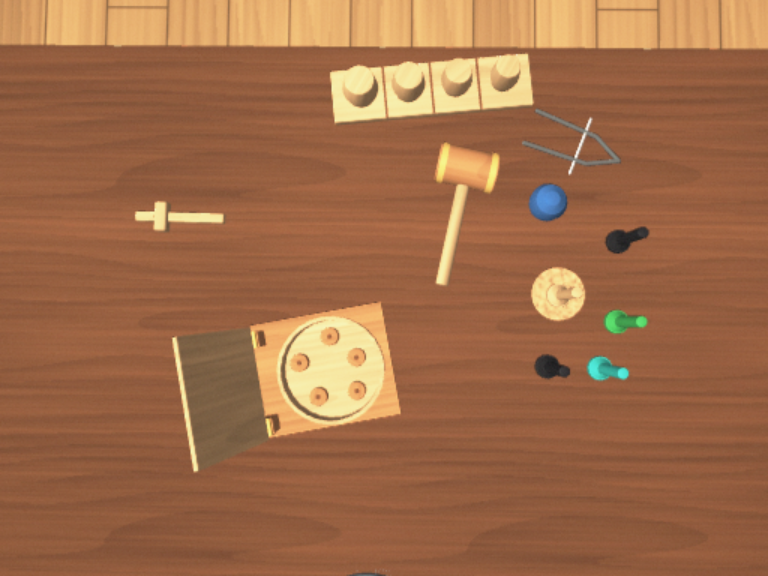

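The top view shows these candidates for the stirrer: beech on cork (558,293), black (618,240) and (547,367), green (620,322) and turquoise (605,369). The beech one on the cork pad is the match. The tub is at (331,370), with its cover leaning back to the left.

```bash
cat > m.py <<'E'
from h import *
from scipy.optimize import least_squares
def circ(P):
    f=lambda q:np.hypot(P[:,0]-q[0],P[:,1]-q[1])-q[2]
    r=least_squares(f,[*P[:,:2].mean(0),.05],loss='soft_l1',f_scale=.002);return r.x
T=np.load("top0.npz");S=np.load("scene0.npz")
C=cloud("top",T["d"]);CS=cloud("scene",S["d"])
print("table z",np.median(C[100:300:7,150:170,2]),np.median(CS[300:,200:330,2]))
# shaft: scene & top clouds high points near pad
pc=onplane("top",(558/1.5,293/1.5),.006);print("pad guess",pc)
for n,c in(("top",C),("scene",CS)):
    m=(np.hypot(c[...,0]-pc[0],c[...,1]-pc[1])<.06)
    for lo,hi in((.004,.010),(.03,.06),(.06,.1),(.1,.127),(.127,.14)):
        q=c[m&(c[...,2]>lo)&(c[...,2]<hi)]
        if len(q)>3: print(n,lo,len(q),q.mean(0).round(4),q.min(0).round(4),q.max(0).round(4))
# pad contour from top colours
hsv=cv2.cvtColor(T["im"],cv2.COLOR_RGB2HSV)
for uv in((540,293),(580,280),(600,293),(357,357),(310,340),(390,400)): print(uv,hsv[int(uv[1]/1.5),int(uv[0]/1.5)])
tc=onplane("top",(331/1.5,370/1.5),.066);print("tub guess",tc)
for n,c in(("top",C),("scene",CS)):
    r=np.hypot(c[...,0]-tc[0],c[...,1]-tc[1])
    q=c[(r<.1)&(c[...,2]>.06)&(c[...,2]<.07)];print(n,"rim",len(q),circ(q).round(4),q[:,2].mean())
    q=c[(r<.06)&(c[...,2]<.024)&(c[...,2]>.01)];print("floor",np.median(q[:,2]))
# cover plane
for n,c in(("top",C),("scene",CS)):
    q=c[(np.hypot(c[...,0]-tc[0],c[...,1]-tc[1])<.3)&(c[...,1]>tc[1]+.08)&(c[...,2]>.085)&(c[...,2]<.4)]
    if len(q)>20:
        m=q.mean(0);u,s,v=np.linalg.svd(q-m,full_matrices=False);print(n,len(q),m,v[2],s,q.min(0),q.max(0))
im=S["im"];cv2.imwrite("pics/crop1.png",cv2.resize(np.hstack([im[105:195,140:260],T["im"][150:240,330:450]])[...,::-1],None,fx=3.2,fy=3.2,interpolation=cv2.INTER_CUBIC))
E
python3 m.py
```

```text
table z 0.001760126781112814 -0.0006654670039262234
pad guess [ 0.57276529 -0.315839    0.006     ]
top 0.004 498 [ 0.573  -0.3125  0.0063] [ 0.5155 -0.3637  0.004 ] [ 0.6321 -0.2701  0.0099]
top 0.03 26 [ 0.5678 -0.3062  0.0401] [ 0.5601 -0.3122  0.0301] [ 0.5774 -0.3004  0.0551]
top 0.06 32 [ 0.5683 -0.3071  0.0789] [ 0.5609 -0.3142  0.0615] [ 0.5772 -0.3043  0.0997]
top 0.1 22 [ 0.5683 -0.3071  0.1125] [ 0.5617 -0.3136  0.1001] [ 0.5786 -0.305   0.1256]
top 0.127 51 [ 0.5696 -0.3121  0.1341] [ 0.5614 -0.3204  0.1277] [ 0.5773 -0.3041  0.1397]
scene 0.004 219 [ 0.5816 -0.3122  0.0061] [ 0.5226 -0.3741  0.004 ] [ 0.6249 -0.2726  0.0095]
scene 0.03 40 [ 0.576  -0.3101  0.0438] [ 0.5636 -0.319   0.0301] [ 0.5835 -0.3032  0.0583]
scene 0.06 52 [ 0.5761 -0.3098  0.0802] [ 0.565  -0.3188  0.0605] [ 0.5823 -0.3045  0.0993]
scene 0.1 38 [ 0.5762 -0.3105  0.1139] [ 0.5675 -0.3215  0.1003] [ 0.5812 -0.3045  0.1254]
scene 0.127 29 [ 0.5732 -0.3137  0.1334] [ 0.5642 -0.3229  0.1281] [ 0.5812 -0.3061  0.1379]
(540, 293) [ 23  98 247]
(580, 280) [ 23 105 247]
(600, 293) [ 11 142 138]
(357, 357) [ 11 147 168]
(310, 340) [ 25  81 247]
(390, 400) [ 16 139 245]
tub guess [0.44353279 0.05892231 0.066     ]
top rim 586 [0.4446 0.0607 0.0825] 0.06523933389543697
floor 0.017542121685710566
scene rim 405 [0.4481 0.0602 0.0825] 0.0646558061415401
floor 0.017205621751418487
top 4308 [0.41572622 0.20666613 0.18212014] [ 0.17921339 -0.92614643  0.33186646] [3.55771899 3.39826463 0.09144143] [0.32407154 0.15716799 0.0850218 ] [0.50833433 0.25287392 0.25877807]
scene 1390 [0.42997152 0.20908259 0.18423857] [-0.18591819  0.92355544 -0.33538005] [2.07942161 2.03149304 0.06355243] [0.32236774 0.15673695 0.08507962] [0.51430012 0.25348306 0.25891065]
```

View pics/crop1.png

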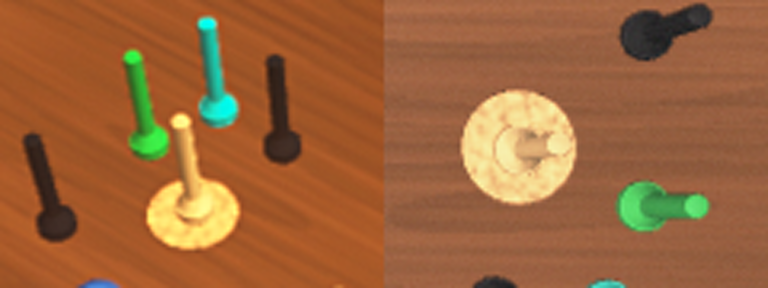

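The crop confirms the choice: the beech stirrer stands on the cork pad, and the black, green and turquoise ones are look-alikes. Next I'll measure the pad, beads and tub heading, and check which tool tilt reaches the near side of the tub.

```bash
cat >> h.py <<'E'
def att(phi,tau):
    "tool in vertical plane of heading phi; tau>0: fingertips lean toward phi"
    d=np.array([np.cos(phi),np.sin(phi),0]);z=np.array([0,0,-1])*np.cos(tau)+d*np.sin(tau)
    y=np.array([-d[1],d[0],0]);return np.column_stack([np.cross(y,z),y,z])
def tcp(grasp,A): return np.asarray(grasp)-.006*A[:,2]
E
cat > m2.py <<'E'
from h import *
T=np.load("top0.npz");S=np.load("scene0.npz")
def blob(name,im,lo,hi,c,z,minA,rad=80):
    hsv=cv2.cvtColor(im,cv2.COLOR_RGB2HSV);m=cv2.inRange(hsv,lo,hi)
    k=np.zeros_like(m);cv2.circle(k,c,rad,255,-1);m&=k
    out=[]
    for q in cv2.findContours(m,cv2.RETR_EXTERNAL,cv2.CHAIN_APPROX_NONE)[0]:
        if cv2.contourArea(q)>minA:
            p=np.array([onplane(name,x[0],z) for x in q]);(cx,cy),r=cv2.minEnclosingCircle(p[:,:2].astype(np.float32)*1000)
            mu=cv2.moments(q);out.append((mu["m10"]/mu["m00"],mu["m01"]/mu["m00"],cx,cy,r))
    return np.round(out,1)
print("pad top",blob("top",T["im"],(15,40,180),(32,140,255),(372,195),.006,200,40))
print("pad scene",blob("scene",S["im"],(15,40,150),(32,140,255),(200,171),.006,200,20))
for n,I,c,r in(("top",T,(221,247),32),("scene",S,(324,193),30)):
    print(n,"beads",blob(n,I["im"],(0,135,0),(16,255,230),c,.042,10,r))
# board corners (top)
hsv=cv2.cvtColor(T["im"],cv2.COLOR_RGB2HSV)
m=cv2.inRange(hsv,(8,90,215),(20,175,255));k=np.zeros_like(m);k[195:300,160:275]=255;m&=k
q=max(cv2.findContours(m,cv2.RETR_EXTERNAL,cv2.CHAIN_APPROX_SIMPLE)[0],key=cv2.contourArea)
print([onplane("top",p,.012).round(4).tolist() for p in cv2.boxPoints(cv2.minAreaRect(q))])
tc=np.array([.446,.0605]);print("IK")
for tau in(-.7,-.5,-.35,-.2,0,.2,.4,.6):
  for dphi in(-.6,0,.6,np.pi-.01):
    s=[]
    for a in np.arange(0,2*np.pi,np.pi/6):
        A=att(.13+dphi,tau);g=[tc[0]+.048*np.cos(a),tc[1]+.048*np.sin(a),.13]
        s.append(inverse_kinematics(tcp(g,A),A) is not None)
    print(tau,round(dphi,1),"".join("01"[x] for x in s))
E
python3 m2.py
```

```text
pad top [[ 371.6  195.5  572.6 -314.7   44.4]]
pad scene []
top beads []
scene beads [[306.9 195.6 481.9  26.2  12.7]
 [311.8 211.7 502.4  55.9  66.8]
 [335.4 190.9 417.2  85.9  13.8]
 [316.  183.8 429.   24.4  13.4]
 [335.2 176.7 396.4  62.3  72.1]
 [334.8 166.4 353.9  38.9  50.8]]
[[0.5127, 0.2035, 0.012], [0.5551, -0.0161, 0.012], [0.3704, -0.052, 0.012], [0.3284, 0.1654, 0.012]]
IK
-0.7 -0.6 111111111111
-0.7 0 111111111111
-0.7 0.6 111111111111
-0.7 3.1 000000000000
-0.5 -0.6 111111111111
-0.5 0 111111111111
-0.5 0.6 111111111111
-0.5 3.1 000000000000
-0.35 -0.6 111111111111
-0.35 0 111111111111
-0.35 0.6 111111111111
-0.35 3.1 111110001111
-0.2 -0.6 111111111111
-0.2 0 111111111111
-0.2 0.6 111111111111
-0.2 3.1 111111111111
0 -0.6 111111111111
0 0 111111111111
0 0.6 111111111111
0 3.1 111111111111
0.2 -0.6 111111111111
0.2 0 111111111111
0.2 0.6 111111111111
0.2 3.1 111111111111
0.4 -0.6 111111001111
0.4 0 111110000111
0.4 0.6 111111011111
0.4 3.1 111111111111
0.6 -0.6 111100000011
0.6 0 100000000000
0.6 0.6 111000000001
0.6 3.1 111111111111
```

```bash
cat > beads.py <<'E'
from h import *
TC=np.array([.446,.0605])
def beads(im,name="top"):
    hsv=cv2.cvtColor(im,cv2.COLOR_RGB2HSV);m=cv2.inRange(hsv,(0,108,60),(17,255,255))
    k=np.zeros_like(m);c=np.array([221,247]);cv2.circle(k,(221,246),36,255,-1);m&=k
    out=[]
    for q in cv2.findContours(m,cv2.RETR_EXTERNAL,cv2.CHAIN_APPROX_NONE)[0]:
        if cv2.contourArea(q)>25:
            M=cv2.moments(q);uv=(M["m10"]/M["m00"],M["m01"]/M["m00"]);p=onplane(name,uv,.042)[:2]
            out.append((*np.round(uv,1),*p.round(4),round(float(np.hypot(*(p-TC))),4),cv2.contourArea(q)))
    return out
if __name__=="__main__":
    for b in beads(np.load("top0.npz")["im"]): print(*b)
    for uv in((357,357),(330,336),(299,362),(318,396),(357,390)):
        p=onplane("top",np.array(uv)/1.5,.042)[:2];print(p.round(4),np.hypot(*(p-TC)).round(4))
E
python3 beads.py
python3 - <<'E'
from h import *
tau=-.2;A=att(-.502,tau);g=np.array([.571,-.313,.111])
movep(tcp(g+[0,0,.16],A),A)
move_l(tcp(g,A),feed=.15)
im,d=camera("scene");cv2.imwrite("pics/g0.png",cv2.resize(im[80:230,110:310,::-1],None,fx=3,fy=3))
print(sense()["wrist_force"],sense()["time_s"])
command_gripper(0.0,60)
s=sense();print(s["finger_gap"],s["gripper_force"],s["position"],s["wrist_force"],s["time_s"])
np.save("gtcp.npy",s["position"])
E
```

```text
212.5 263.7 0.4004 0.0805 0.0498 107.5
237.9 259.7 0.4109 0.0186 0.0547 101.5
199.9 241.1 0.4547 0.1122 0.0524 101.5
237.6 237.6 0.4644 0.0202 0.0443 101.0
219.9 223.7 0.4977 0.0639 0.0518 102.5
200.4 259.1 0.4111 0.1102 0.0607 210.5
[0.4634 0.0191] 0.0449
[0.497  0.0637] 0.0511
[0.4542 0.1135] 0.0537
[0.3997 0.0816] 0.0509
[0.4101 0.0184] 0.0553
[-0.74306736 -0.06363286  0.03131923] 4.9917
0.016813109717822464 58.30215275287628 [ 0.57204463 -0.31357963  0.11689302] [ 0.34955723 -0.18936483  1.01005157] 5.625
```

```bash
cat > stir1.py <<'E'
from h import *
TC=np.array([.4455,.060]);A=att(.13,-.2);g0=np.load("gtcp.npy");z=g0[2]+.019
p=sense()["position"];move_l(p+[0,0,.13],feed=.25)
c=tcp([*TC,0],A)[:2]
movep([*c,z+.1],A)
s=sense();print("gap",s["finger_gap"],s["time_s"],s["wrist_force"])
im,d=camera("scene");cv2.imwrite("pics/above.png",cv2.resize(im[60:280,230:450,::-1],None,fx=2.6,fy=2.6))
im,d=camera("top");cv2.imwrite("pics/abovet.png",im[...,::-1])
hit=move_l([*c,z],feed=.12,until_force=8);print("down hit",hit,sense()["position"],sense()["wrist_force"])
E
python3 stir1.py
```

```text
gap 0.01684731990193919 7.75 [-0.2749032  -0.45195902 -0.11835665]
down hit False [0.44723463 0.06000955 0.13640637] [-0.1541585  -0.46700175 -0.35004684]
```

View pics/above.png

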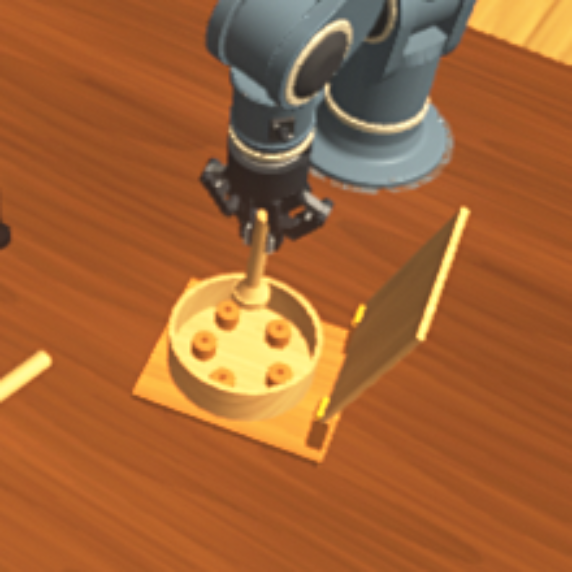

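The crop shows the stirrer held upright over the tub, foot at about (255,290), with the five beads untouched below. Next I stir.

```bash
cat > stir2.py <<'E'
from h import *
c=sense()["position"];fm=0
n=38
for i in range(1,n+1):
    R=min(.048,.008*i);a=.6+i*np.deg2rad(22)
    h=move_l([c[0]+R*np.cos(a),c[1]+R*np.sin(a),c[2]],feed=.15,until_force=25)
    s=sense();f=np.linalg.norm(s["wrist_force"]);fm=max(fm,f)
    if h: print("HIT",i,s["wrist_force"]);break
print(fm,s["time_s"],s["finger_gap"],c)
im,d=camera("top");cv2.imwrite("pics/t2.png",im[180:310,150:300,::-1])
im,d=camera("scene");cv2.imwrite("pics/s2.png",cv2.resize(im[60:280,230:450,::-1],None,fx=2.6,fy=2.6))
E
python3 stir2.py
```

```text
20.7367357547079 19.1667 0.01691076677854329 [0.44723463 0.06000955 0.13640637]
```

View pics/s2.png

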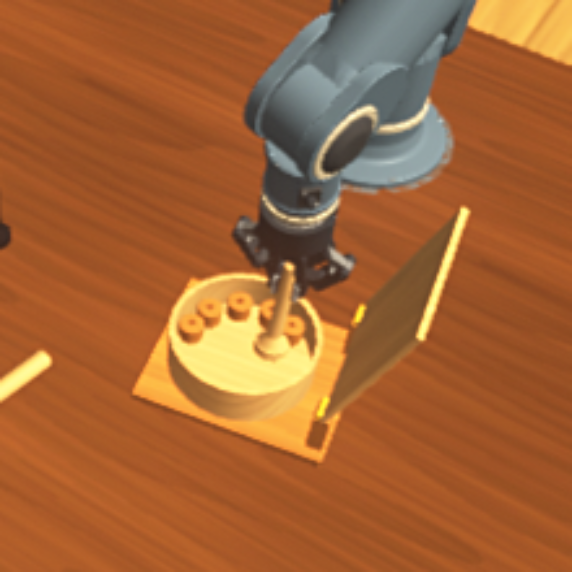

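All five beads now lie in a train ahead of the foot, with tops near (191,323), (209,306), (239,300), (270,307) and (292,325), and all are still in the tub. I'll check how far each is from its start, for every order-preserving assignment.

```bash
python3 - <<'E'
from h import *
TC=np.array([.4455,.06])
ini=np.array([[.4634,.0191],[.4977,.0639],[.4542,.1128],[.4002,.081],[.4106,.0185]])
fin=np.array([onplane("scene",np.array(u)/2.6+[230,60],.042)[:2] for u in((191,323),(209,306),(239,300),(270,307),(292,325))])
ang=lambda P:np.degrees(np.arctan2(*(P-TC).T[::-1]))%360
print(ang(ini).round(),ang(fin).round(),np.hypot(*(fin-TC).T).round(3))
i=ini[np.argsort(ang(ini))];print(np.sort(ang(ini)).round())
for k in range(5):
    # fin[0] ... order ccw along train
    o=np.argsort((ang(fin)-90)%360);f=fin[o]
    print(k,ang(f).round(),ang(np.roll(i,k,0)).round(),np.hypot(*(f-np.roll(i,k,0)).T).round(3))
print("foot",np.degrees(.6+38*np.deg2rad(22))%360)
E
```

```text
[294.   4.  81. 155. 230.] [278. 248. 214. 180. 149.] [0.064 0.064 0.063 0.064 0.065]
[  4.  81. 155. 230. 294.]
0 [149. 180. 214. 248. 278.] [  4.  81. 155. 230. 294.] [0.112 0.09  0.057 0.021 0.024]
1 [149. 180. 214. 248. 278.] [294.   4.  81. 155. 230.] [0.105 0.117 0.107 0.083 0.049]
2 [149. 180. 214. 248. 278.] [230. 294.   4.  81. 155.] [0.078 0.092 0.112 0.117 0.1  ]
3 [149. 180. 214. 248. 278.] [155. 230. 294.   4.  81.] [0.016 0.051 0.071 0.099 0.116]
4 [149. 180. 214. 248. 278.] [ 81. 155. 230. 294.   4.] [0.067 0.029 0.019 0.046 0.08 ]
foot 150.3774677078494
```

```bash
cat > stir3.py <<'E'
from h import *
c=np.array([0.44723463,0.06000955,0.13640637]);fm=0;R=.048
for i in range(39,49):
    a=.6+i*np.deg2rad(22)
    h=move_l([c[0]+R*np.cos(a),c[1]+R*np.sin(a),c[2]],feed=.12,until_force=30)
    s=sense();f=np.linalg.norm(s["wrist_force"]);fm=max(fm,f)
    if h: print("HIT",i,s["wrist_force"]);break
a-=np.deg2rad(30)
move_l([c[0]+.02*np.cos(a),c[1]+.02*np.sin(a),c[2]],feed=.12)
move_l([*c[:2],c[2]],feed=.12)
move_l([*c[:2],c[2]+.12],feed=.2)
s=sense();print(fm,s["time_s"],s["finger_gap"],s["wrist_force"])
for n in("scene","top"):
    im,d=camera(n);np.savez(n+"3.npz",im=im,d=d)
    if n=="scene":cv2.imwrite("pics/s3.png",cv2.resize(im[40:280,210:450,::-1],None,fx=2.4,fy=2.4))
E
python3 stir3.py
```

```text
17.793074039159077 23.75 0.01650173382181021 [ 1.11514322 -0.12526082 -1.52794065]
```

View pics/s3.png

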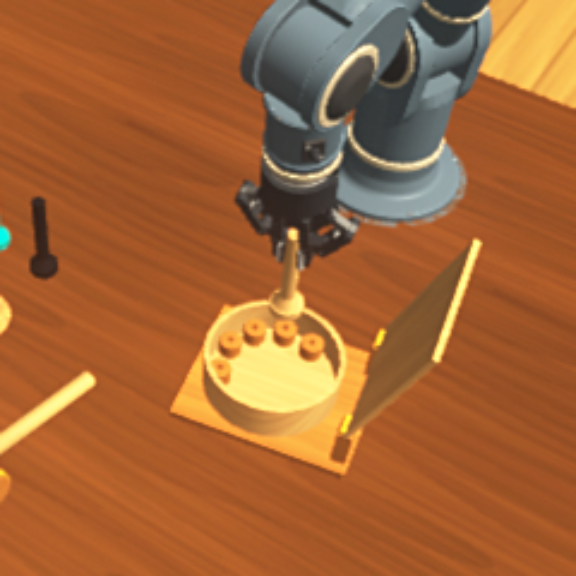

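```bash
python3 - <<'E'
from h import *
TC=np.array([.4455,.06])
ini=np.array([[.4634,.0191],[.4977,.0639],[.4542,.1128],[.4002,.081],[.4106,.0185]])
fin=np.array([onplane("scene",np.array(u)/2.4+[210,40],.042)[:2] for u in((222,366),(231,339),(254,326),(285,325),(311,341))])
ang=lambda P:np.degrees(np.arctan2(*(P-TC).T[::-1]))%360
print(ang(fin).round(),np.hypot(*(fin-TC).T).round(3))
i=ini[np.argsort(ang(ini))];f=fin[np.argsort((ang(fin)-90)%360)]
for k in range(5): print(ang(np.roll(i,k,0)).round(),np.hypot(*(f-np.roll(i,k,0)).T).round(3))
for n in("scene","top"):
    Q=np.load(n+"3.npz");c=cloud(n,Q["d"]);print(n,sense()["position"])
    for lo in np.arange(.13,.28,.012):
        q=c[(np.hypot(c[...,0]-TC[0],c[...,1]-TC[1])<.035)&(c[...,2]>lo)&(c[...,2]<lo+.012)]
        if len(q)>4:print(lo.round(3),len(q),np.median(q,0).round(4),(q.max(0)-q.min(0))[:2].round(3))
im=np.load("top3.npz")["im"];t2=cv2.imread("pics/t2.png")
cv2.imwrite("pics/t23.png",cv2.resize(np.hstack([t2,im[180:310,150:300,::-1]]),None,fx=2.6,fy=2.6))
E
```

```text
[307. 265. 231. 196. 160.] [0.061 0.062 0.064 0.067 0.065]
[  4.  81. 155. 230. 294.] [0.114 0.102 0.071 0.036 0.021]
[294.   4.  81. 155. 230.] [0.1   0.119 0.113 0.092 0.073]
[230. 294.   4.  81. 155.] [0.068 0.085 0.107 0.116 0.108]
[155. 230. 294.   4.  81.] [0.015 0.038 0.059 0.088 0.105]
[ 81. 155. 230. 294.   4.] [0.076 0.044 0.01  0.032 0.055]
scene [0.44643239 0.06008929 0.25522667]
0.142 30 [0.457  0.069  0.1498] [0.024 0.031]
0.154 83 [0.4501 0.0657 0.1603] [0.04  0.038]
0.166 33 [0.4476 0.0637 0.171 ] [0.019 0.023]
0.178 14 [0.4487 0.0636 0.1836] [0.011 0.013]
0.19 18 [0.4498 0.0631 0.1946] [0.01  0.014]
0.202 21 [0.4511 0.0606 0.207 ] [0.011 0.016]
0.214 19 [0.4516 0.0639 0.219 ] [0.008 0.013]
0.226 26 [0.4529 0.0593 0.234 ] [0.01  0.039]
0.238 47 [0.455  0.0602 0.2441] [0.022 0.043]
0.25 48 [0.4556 0.0629 0.2568] [0.022 0.043]
0.262 51 [0.4567 0.0537 0.2699] [0.024 0.053]
0.274 79 [0.4577 0.0757 0.2811] [0.028 0.065]
top [0.44643239 0.06008929 0.25522667]
0.154 24 [0.4266 0.0487 0.1603] [0.018 0.017]
0.274 10 [0.4484 0.0309 0.2846] [0.01  0.012]
```

View pics/t23.png

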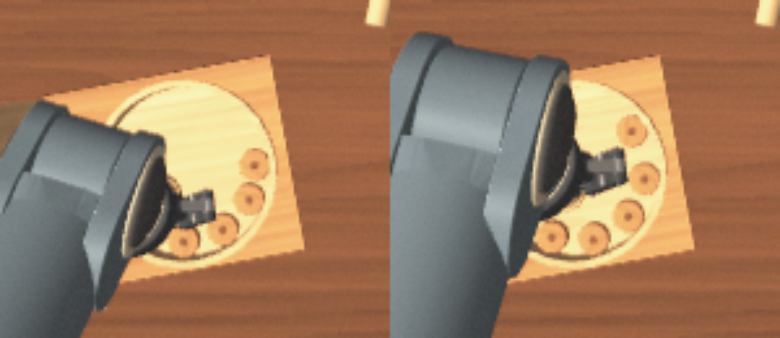

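The top view shows the foot slipped past the train inside it, because the shaft had tilted about 5° and the beads wedged against the wall. I'll grip harder, straighten the shaft and stir at a wider radius, saving a frame at every second step.

```bash
cat > stir4.py <<'E'
from h import *
TC=np.array([.4455,.060]);z=.1364
command_gripper(0,115)
A=att(.13,-.117);c=tcp([*TC,0],A)[:2]
move_l([*c,z+.12],A,feed=.1)
def tilt(tag):
    im,d=camera("scene");cl=cloud("scene",d);p=sense()["position"];dz=cl[...,2]-p[2]
    q=cl[(np.hypot(cl[...,0]-p[0],cl[...,1]-p[1])<.035)&(dz>-.085)&(dz<-.03)]
    if len(q)>20:
        px=np.polyfit(q[:,2],q[:,0],1);py=np.polyfit(q[:,2],q[:,1],1);print(tag,"tilt dx/dz,dy/dz",px[0].round(3),py[0].round(3),len(q))
    return im
tilt("start")
move_l([*c,z],feed=.15,until_force=8)
fr=[];R0=.054;hits=0;a0=np.deg2rad(60)
for i in range(1,20):
    a=a0+np.deg2rad(20)*i;R=min(R0,.014*i)
    h=move_l([c[0]+R*np.cos(a),c[1]+R*np.sin(a),z],feed=.15,until_force=30)
    s=sense();fr.append(np.r_[np.degrees(a)%360,np.degrees(np.arctan2(s["position"][1]-c[1],s["position"][0]-c[0]))%360,s["wrist_force"]])
    if i%2==0: cv2.imwrite(f"pics/f{i}.png",camera("scene")[0][...,::-1])
    if h:
        hits+=1;print("HIT",i,s["wrist_force"])
        if hits>1: break
print(np.round(fr,1));print(sense()["time_s"],sense()["finger_gap"])
fs=[cv2.imread(f"pics/f{i}.png")[140:240,270:380] for i in range(2,20,2) if __import__("os").path.exists(f"pics/f{i}.png")]
while len(fs)<9: fs.append(fs[-1]*0)
cv2.imwrite("pics/mont.png",cv2.resize(np.vstack([np.hstack(fs[r*3:r*3+3]) for r in range(3)]),None,fx=1.95,fy=1.95,interpolation=cv2.INTER_CUBIC))
E
python3 stir4.py
```

```text
start tilt dx/dz,dy/dz -0.025 -0.001 90
[[ 8.000e+01  7.830e+01  2.000e-01 -1.000e-01 -7.000e-01]
 [ 1.000e+02  1.003e+02  1.000e-01 -8.000e-01 -6.000e-01]
 [ 1.200e+02  1.203e+02  3.000e-01  2.000e-01 -8.000e-01]
 [ 1.400e+02  1.401e+02 -2.000e-01  1.000e-01 -9.000e-01]
 [ 1.600e+02  1.603e+02 -1.000e-01  4.000e-01 -5.000e-01]
 [ 1.800e+02  1.800e+02 -1.000e-01 -3.000e-01 -1.000e+00]
 [ 2.000e+02  1.999e+02 -2.000e-01  6.000e-01 -1.000e+00]
 [ 2.200e+02  2.199e+02 -0.000e+00  5.000e-01 -1.400e+00]
 [ 2.400e+02  2.399e+02 -6.000e-01 -0.000e+00 -5.000e-01]
 [ 2.600e+02  2.599e+02  4.000e-01  1.000e-01 -1.400e+00]
 [ 2.800e+02  2.800e+02  2.000e-01  1.000e-01 -1.100e+00]
 [ 3.000e+02  2.999e+02 -1.000e-01 -7.000e-01 -1.600e+00]
 [ 3.200e+02  3.200e+02  8.000e-01  4.000e-01 -7.000e-01]
 [ 3.400e+02  3.400e+02 -0.000e+00  4.000e-01 -1.200e+00]
 [ 0.000e+00  1.000e-01 -3.000e-01  3.000e-01 -2.000e-01]
 [ 2.000e+01  2.000e+01  3.000e-01 -7.000e-01 -9.000e-01]
 [ 4.000e+01  4.000e+01  5.000e-01  5.000e-01  1.000e-01]
 [ 6.000e+01  5.990e+01 -3.000e-01  1.000e-01 -9.000e-01]
 [ 8.000e+01  7.980e+01  1.100e+00 -4.000e-01 -1.000e+00]]
30.95 0.015606614873758381
```

View pics/mont.png

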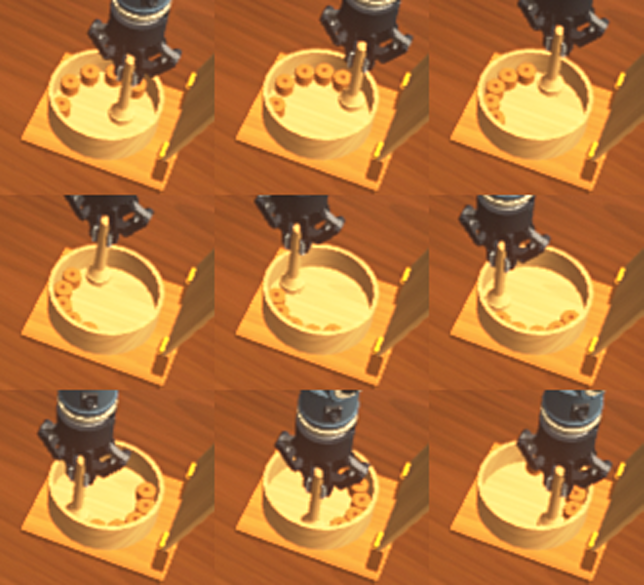

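The train now moves cleanly with about 1 N on the wrist, and every bead has been carried most of a loop. Next I'll choose a stopping angle that leaves every bead far from its start, whichever bead is which.

```bash
python3 - <<'E'
import numpy as np
phi=np.radians([4,81,155,230,294]);I=.051*np.exp(1j*phi)
for x in range(0,360,10):
    f=.065*np.exp(1j*np.radians(x+27.5*np.arange(5)))
    print(x,[round(float(abs(f-np.roll(I,k)).min())*1000) for k in range(5)])
E
```

```text
0 [15, 27, 14, 32, 76]
10 [15, 21, 18, 41, 68]
20 [21, 15, 26, 50, 60]
30 [27, 15, 21, 58, 52]
40 [19, 20, 15, 67, 43]
50 [14, 26, 15, 75, 34]
60 [15, 19, 21, 82, 25]
70 [22, 14, 29, 79, 18]
80 [24, 16, 37, 71, 14]
90 [17, 22, 46, 63, 17]
100 [14, 24, 55, 55, 24]
110 [17, 17, 63, 46, 22]
120 [24, 14, 71, 37, 16]
130 [22, 17, 79, 29, 14]
140 [16, 24, 83, 21, 19]
150 [14, 33, 75, 15, 26]
160 [19, 42, 68, 15, 21]
170 [20, 51, 59, 21, 15]
180 [15, 59, 51, 26, 15]
190 [15, 68, 42, 19, 21]
200 [21, 75, 33, 14, 18]
210 [29, 78, 24, 16, 14]
220 [38, 71, 17, 22, 16]
230 [47, 63, 14, 17, 23]
240 [56, 54, 17, 14, 20]
250 [64, 45, 22, 18, 15]
260 [72, 36, 15, 25, 15]
270 [80, 28, 14, 18, 21]
280 [78, 20, 19, 14, 29]
290 [71, 15, 24, 16, 38]
300 [63, 15, 17, 23, 47]
310 [54, 21, 14, 25, 56]
320 [45, 22, 18, 18, 64]
330 [36, 15, 25, 14, 72]
340 [28, 14, 23, 17, 80]
350 [20, 19, 16, 24, 83]
```

Order-preserving shifts leave some doubt about which bead is which. So I'll spread the beads one into each gap between the original spots, which is clear of every start position whatever their identity. I do it by inserting the foot between neighbours and dropping off the rear bead each time.

```bash
cat > split.py <<'E'
from h import *
A=att(.13,-.117);TC=np.array([.4455,.060]);c=tcp([*TC,0],A)[:2];z=.1364;R0=.054
P=lambda R,a:[c[0]+R*np.cos(np.radians(a)),c[1]+R*np.sin(np.radians(a)),z]
def carry(a0,a1):
    n=max(1,int(np.ceil(abs(a1-a0)/22)))
    for a in np.linspace(a0,a1,n+1)[1:]:
        if move_l(P(R0,a),feed=.12,until_force=25): print("HIT carry",a,sense()["wrist_force"].round(1));return False
    return True
def insert(a,m):
    move_l(P(.012,a),feed=.15);move_l(P(.02,m),feed=.15)
    if move_l(P(R0,m),feed=.09,until_force=25): print("HIT insert",m,sense()["wrist_force"].round(1));return False
    return True
def shot(n):
    im=camera("scene")[0];cv2.imwrite(f"pics/p{n}.png",im[...,::-1])
    return im[140:240,270:380,::-1]
def mont(fs,name):
    while len(fs)<6: fs.append(fs[-1]*0)
    cv2.imwrite(name,cv2.resize(np.vstack([np.hstack(fs[r*3:r*3+3]) for r in range(2)]),None,fx=2.3,fy=2.3,interpolation=cv2.INTER_CUBIC))
E
python3 - <<'E'
from split import *
fs=[];f=80
for n,t in enumerate((118,192,262,329)):
    if not carry(f,t+19.3-32.6): break
    f=t+19.3-32.6
    ok=insert(f,t+32.6);fs.append(shot(n));f=t+32.6
    print(t,sense()["position"].round(4),sense()["wrist_force"].round(1),sense()["time_s"])
    if not ok: break
    if n==1: break
mont(fs,"pics/m2.png")
E
```

```text
118 [0.4078 0.0829 0.1384] [ 12.2 -11.8  -1.7] 32.7083
192 [0.4097 0.0261 0.1371] [ 4.7 11.3 -1.2] 34.4833
```

View pics/m2.png

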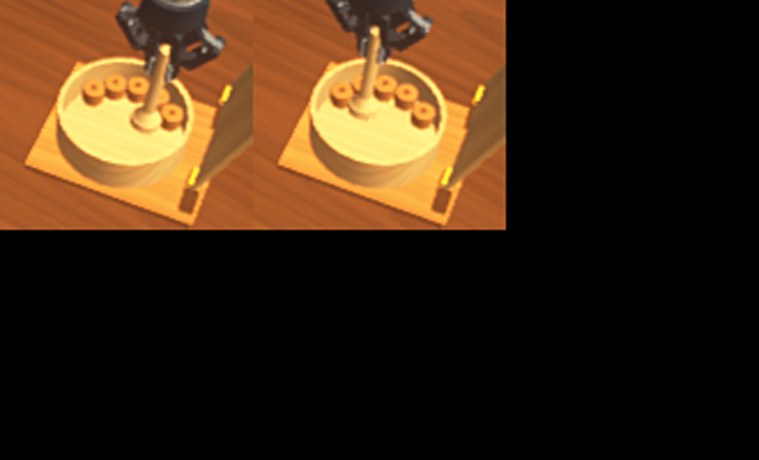

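The wedge didn't split the train: the beads are still one contiguous group in the same order, near (343,93) to (423,110) in the second frame. The geometry of the first spiral fixes the identities, since the bead at 81° was bypassed and the one at 155° became the rear bead. So I'll straighten the shaft and carry the train once more round, leaving its rear at about 90°, where each bead is at least 46 mm from its start even if I'm off by one.

```bash
cat > stir5.py <<'E'
import split
from split import *
def tilt():
    im,d=camera("scene");cl=cloud("scene",d);p=sense()["position"];dz=cl[...,2]-p[2]
    q=cl[(np.hypot(cl[...,0]-p[0],cl[...,1]-p[1])<.03)&(dz>-.075)&(dz<-.03)]
    t=[np.polyfit(q[:,2],q[:,k],1)[0] for k in(0,1)];print("tilt",np.round(t,3),len(q));return t
if __name__=="__main__":
    move_l([*c,z],feed=.12)
    t=tilt();tau=-.117+t[0]
    A2=att(.13,tau);split.c=tcp([*TC,0],A2)[:2];np.save("tau.npy",tau)
    move_l([*split.c,z],A2,feed=.05);tilt()
    fs=[shot(10)]
    move_l(P(.025,70),feed=.12);
    if move_l(P(R0,85),feed=.12,until_force=15): print("hit start")
    ok=carry(85,200);fs.append(shot(11))
    if ok: ok=carry(200,310);fs.append(shot(12))
    if ok: ok=carry(310,417);fs.append(shot(13))
    move_l(P(.02,417-10),feed=.12);move_l([*split.c,z],feed=.12)
    move_l([*split.c,z+.12],feed=.2);tilt();fs.append(shot(14))
    print(sense()["time_s"],sense()["wrist_force"]);mont(fs,"pics/m3.png")
E
python3 stir5.py
```

```text
tilt [-0.185 -0.028] 73
tilt [-0.004 -0.024] 61
tilt [-0.003 -0.006] 77
43.0917 [-0.14144651 -0.24250045 -0.65898165]
```

View pics/m3.png

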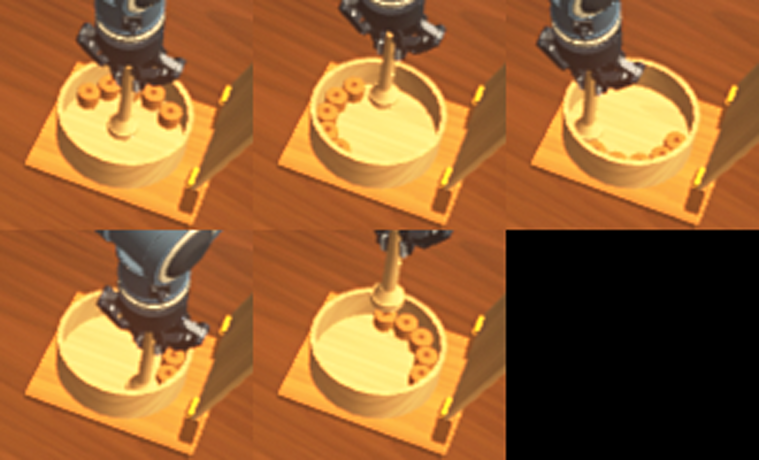

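The beads now lie along the right wall, from (385,318) to (420,375) in the last frame, all in the tub, and the shaft is upright. Next I place the stirrer on the pad.

```bash
cat > place.py <<'E'
from h import *
tau=float(np.load("tau.npy"));A=att(-.502,tau);g=np.array([.5722,-.3143,.111])
def band():
    im,d=camera("scene");cl=cloud("scene",d);zt=sense()["position"][2]
    q=cl[(np.hypot(cl[...,0]-g[0],cl[...,1]-g[1])<.04)&(cl[...,2]<zt-.03)&(cl[...,2]>zt-.075)]
    t=[np.polyfit(q[:,2],q[:,k],1)[0] for k in(0,1)];return q.mean(0)[:2],np.round(t,3),len(q)
movep(tcp(g+[0,0,.13],A),A)
b=band();print(b)
e=np.array([.5761,-.3100])-b[0];print("corr",e)
e=np.clip(e,-.006,.006)
p=tcp(g+[*e,0],A)
move_l(p+[0,0,.02],feed=.2)
h=move_l(p-[0,0,.008],feed=.03,until_force=4);s=sense();print(h,s["position"],p,s["wrist_force"],band())
command_gripper(.06,30)
im,_=camera("scene");a=im
q=sense()["position"];move_l(q-.10*A[:,2],feed=.2)
print(sense()["time_s"])
im,_=camera("scene");cv2.imwrite("pics/pl.png",cv2.resize(im[80:230,110:310,::-1],None,fx=3,fy=3))
np.savez("scene5.npz",im=im,d=_)
E
python3 place.py
```

```text
(array([ 0.5807377 , -0.30747624]), array([-0.021, -0.066]), 72)
corr [-0.0046377  -0.00252376]
True [ 0.56916183 -0.31754643  0.11773222] [ 0.56912654 -0.31768238  0.11672852] [-0.51494497 -0.3462189   4.83295645] (array([ 0.57590348, -0.31148708]), array([0.018, 0.003]), 54)
47.2
```

View pics/pl.png

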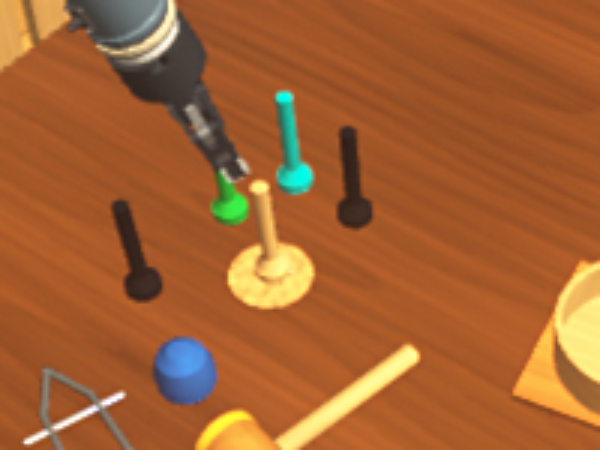

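The crop shows the stirrer upright with its foot centred on the pad near (272,268), and nothing else disturbed. Next is the cover: I'll check reach for pushing its outer face.

```bash
cat > cov.py <<'E'
from h import *
yt=np.array([-.19,.982,0]);zt=np.array([0,0,1.]);H=np.array([.4455,.060,0])+.11*yt+[0,0,.072];xt=np.array([.982,.19,0])
def tip(th,s=.165,off=0,x=0):
    b=-np.cos(th)*yt+np.sin(th)*zt;n=np.sin(th)*yt+np.cos(th)*zt
    return H+s*b+(.008+off)*n+x*xt
def angle():
    out=[]
    for name in("scene","top"):
        c=cloud(name,camera(name)[1]);r=c-H;x=r@xt;y=r@yt;z=r[...,2]
        m=(abs(x)<.088)&(np.hypot(y,z)>.05)&(np.hypot(y,z)<.19)&(z>.035)&(z<.25)
        v=np.c_[y[m],z[m]]
        if len(v)<60: out.append(None);continue
        # dominant line by RANSAC via cv2.fitLine on inliers through angle histogram
        a=np.degrees(np.arctan2(v[:,1],-v[:,0]));h,e=np.histogram(a,60,(20,140));k=e[h.argmax()]+1
        w=v[abs(a-k)<6].astype(np.float32);l=cv2.fitLine(w,cv2.DIST_HUBER,0,.01,.01).ravel()
        out.append((round(float(np.degrees(np.arctan2(l[1],-l[0]))%180),1),round(float(k),1),len(w)))
    return out
E
python3 - <<'E'
from cov import *
print(angle(),H)
for tau in(.3,.5,.65,.785):
  for dphi in(-.5,0,.5,1):
    A=att(-1.38+dphi,tau)
    r=[]
    for th,o in((109,.12),(109,.03),(109,0),(90,0),(70,0),(55,0),(45,0),(45,.08)):
        p=tip(np.radians(th),off=o);r.append(inverse_kinematics(p-.025*A[:,2],A) is not None)
    print(tau,dphi,"".join("01"[x] for x in r))
print(sense()["joint_pos"].round(2))
E
```

```text
[(109.1, 109.0, 872), (109.1, 109.0, 3166)] [0.4246  0.16802 0.072  ]
0.3 -0.5 11111111
0.3 0 11111111
0.3 0.5 11111111
0.3 1 11111111
0.5 -0.5 11111111
0.5 0 11111111
0.5 0.5 11111111
0.5 1 11111111
0.65 -0.5 11111111
0.65 0 11111111
0.65 0.5 11111111
0.65 1 11111111
0.785 -0.5 11111111
0.785 0 11111111
0.785 0.5 11111111
0.785 1 11111001
[-0.09  0.88  1.05  1.38 -0.63  1.58  2.04]
```

```bash
cat > push.py <<'E'
from cov import *
A=att(-1.38,.6);T=lambda p:p-.025*A[:,2]
command_gripper(0,30)
p=sense()["position"];move_l(p+[0,0,.15],feed=.3)
B=att(-.9,.3);movep([.5,.0,.44],B)
st=tip(np.radians(112),off=.035)
movep(T(st+[0,0,.2]),A)
print(sense()["position"],sense()["joint_pos"].round(2),sense()["time_s"])
print(angle())
move_l(T(st),feed=.2)
print(angle(),sense()["wrist_force"].round(1))
for th in(109,101,93,85,77,70,63,57,52):
    h=move_l(T(tip(np.radians(th))),feed=.15,until_force=20)
    if h: print("HIT",th,sense()["wrist_force"]);break
print(angle(),sense()["wrist_force"].round(1),sense()["time_s"])
im,_=camera("scene");cv2.imwrite("pics/c1.png",cv2.resize(im[20:280,210:470,::-1],None,fx=2.2,fy=2.2))
E
python3 push.py
```

```text
[0.40381631 0.28023326 0.42963706] [-1.13  0.22  0.24  1.61  0.4   1.71 -0.72] 51.2
[(109.1, 109.0, 873), (109.1, 109.0, 3179)]
[(109.1, 109.0, 878), (109.0, 109.0, 3178)] [-0.1  0.   0.4]
[(50.7, 53.0, 1558), (50.8, 53.0, 1931)] [-0.1  1.  -0.5] 55.375
```

View pics/c1.png

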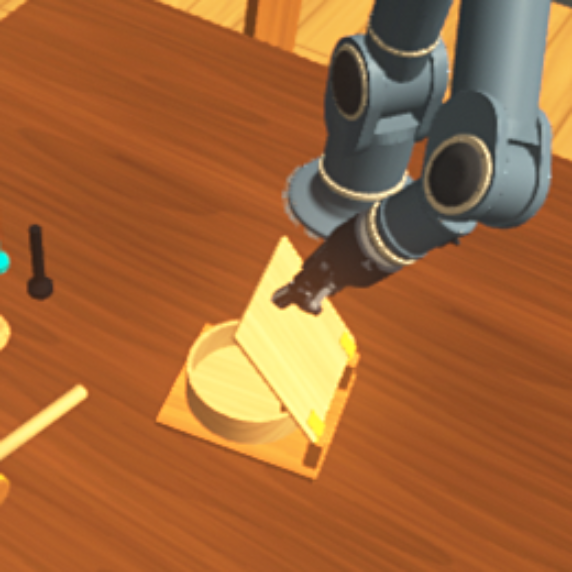

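The crop shows the gripper tip on the cover's outer face at about (290,297). The cover measures 50.8° for a commanded 52°.

```bash
python3 - <<'E'
from cov import *
A=att(-1.38,.6);T=lambda p:p-.025*A[:,2]
cmd=46.5
for k in range(3):
    move_l(T(tip(np.radians(cmd))),feed=.06,until_force=20)
    a=angle();m=np.mean([x[0] for x in a if x]);print(cmd,a)
    if m<45.6: break
    cmd-=m-45
th=np.radians(cmd);move_l(T(tip(th,off=.05)),feed=.15)
p=sense()["position"];move_l(p+[0,.05,.08],feed=.2)
print(angle(),sense()["time_s"])
im,d=camera("scene");im2,_=camera("top")
c=cloud("scene",d);q=c[(np.hypot(c[...,0]-.572,c[...,1]+.314)<.04)&(c[...,2]>.05)];print(q.mean(0),q[:,2].max())
cv2.imwrite("pics/end.png",np.hstack([im[...,::-1][40:340,10:402],im2[...,::-1][30:330,105:505]]))
E
```

```text
46.5 [(45.4, 49.0, 1702), (45.2, 49.0, 2061)]
[(45.4, 49.0, 2018), (45.3, 49.0, 3092)] 57.1417
[ 0.57329982 -0.31254246  0.09764454] 0.13700903513366813
```

View pics/end.png

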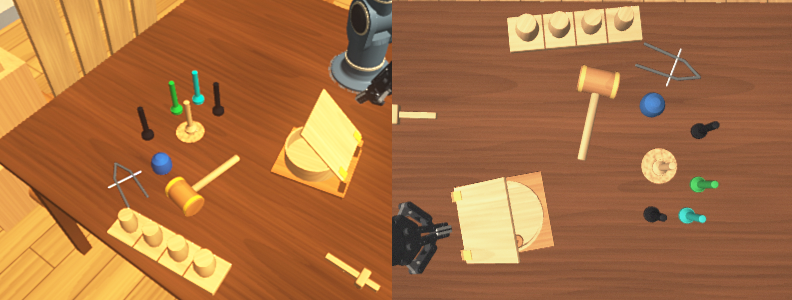

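The final views show the cover at 45.3°, the stirrer upright on the pad, the bystanders in place and the gripper clear. Handing in.

```bash
python3 -c "
from rig import *
print(finish_job())"
```

```text
the job is handed in; nothing more can be done
None
```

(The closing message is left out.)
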